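Reload the bench stapler's feed track

TASK

Reload the bench stapler with the long steel-grey stick of staples: draw the red knob back just until it meets the orange buffer, without crushing the buffer, slide it sideways into the catch and let go. Then set the stick upright, lengthwise and fully down in the feed track between the blue head and the brass follower without forcing it, and finally take the knob out of the catch and ease it forward, never letting it snap, until the follower holds the stick home against the head; let go. Leave the short copper stick, the tape and the glue jar where they are.

Things in the scene. Friction and masses are not known exactly. Their poses are not given: they have to be found in the camera images.
- stapler: Bench stapler, fixed, about 285 x 84 x 71 mm. Origin: on the table top under the centre line of its feed track. Own x runs along the track, away from the blue head; y towards the side of the dark catch plate; z up. All x, y, z below are in this frame. The head's flat face is at x = -100 mm; the head reaches back to x = -145 mm, 56 mm wide, 71 mm high.
- seat (a point): On the track floor, under the middle of the long stick when it lies home against the head: x -62.5, y 0, z 14 mm; axes as the stapler's. The track is an open aluminium channel: floor at z 14 mm, 15.2 mm wide inside, walls straight up to z 24 mm, then flared to lips at z 30 mm, some 22 mm apart.
- follower (a joint): How far the follower is pulled back along +x, m. Starts at 0, fully forward. Its flat brass face (z 15 to 33 mm) stands 15 mm + this value from the head's face; reads 0.060 when it holds the long stick home. A spring draws it forward: 5 N at 0, 10 N at 0.09, friction 0.4 N; let go unhooked, it snaps forward.
- knob (a joint): How far the red knob is slid sideways on the follower to +y, m: 0 = in line with the track (start), 0.014 = end of its slide, fully in the catch's notch. 1.2 N of friction, no spring.
- knob_grip (a point): Centre of the red knob, an upright square block 14 x 14 x 30 mm (z 48 to 78 mm, this point z 63 mm), sides along the stapler's x and y. It is at x = joint follower, y = joint knob. Under it is a round post 10 mm thick that runs along the edge of the catch plate.
- plate (a point): Fixed point of the stapler at x 28, y 20, z 43 mm, on top of the dark catch plate (y 8 to 32 mm, top z 43 mm, starting between x -30 and -2 mm). Behind the plate's rear end is a 12 mm notch to +y for the post, closed behind by the orange buffer. Plate and buffer are adjustable along x, set anew each time and not measured: the notch opens at a follower value between 0.066 and 0.094.
- buffer (a joint): How far the orange buffer (36 mm wide, top z 46 mm) behind the notch is pressed in, m: 0 = untouched. The knob's post meets it 2 mm after the notch opens. 3 N per mm; crushed beyond 0.004. Feel for it.
- long_stick: The stick of staples to load: steel grey, a straight bar 75 mm long (own x), 13 mm wide (own y), 26 mm high (z), about 55 g, standing on the table, legs down. Origin: centre of its underside. Either end may point to the head. In the track its top 10 mm stand above the lips.
- short_stick: Bystander: shorter copper-coloured stick of staples, 50 x 13 x 26 mm. Origin: centre of its underside, x along its length.
- tape: Bystander: yellow roll of tape lying flat, 84 mm across, 24 mm high. Origin: centre of its underside.
- glue: Bystander: white glue jar with an orange cap, 54 mm across, 75 mm high. Origin: centre of its underside.

How it is judged (in metres and radians):
On the way, in this order (a step that is already met when the one before it is completed fails the run):
1. The follower is drawn back, its knob hooked in the catch, and let go (value of joint follower above 0.064 m and value of joint knob above 0.008 m and contact force between the fingers and stapler below 0.1 N), for 0.3 s.
2. The long stick stands fully down in the track between head and follower, let go, with the follower still hooked back (y of long_stick in the frame of stapler between -0.003 and 0.003 m and z of long_stick in the frame of stapler between 0.011 and 0.0165 m and angle between long_stick's own z axis and vertical below 0.06 rad and angle between the x axis of long_stick and the x axis of stapler, either way round below 0.06 rad and x of long_stick in the frame of stapler between -0.066 and -0.027 m and contact force between the fingers and long_stick below 0.1 N and value of joint follower above 0.064 m and value of joint knob above 0.008 m), for 0.2 s.
At the end, for the whole second after the job is handed in: Long stick at rest in the track: tilt and skew under 0.06 rad, within 3 mm of the centre line, underside within 2.5 mm of the floor, end within 2 mm of the head; knob out of the catch (slid under 5 mm), follower at rest on the stick (57 to 63 mm); all let go (y of long_stick in the frame of stapler between -0.003 and 0.003 m and z of long_stick in the frame of stapler between 0.011 and 0.0165 m and angle between long_stick's own z axis and vertical below 0.06 rad and angle between the x axis of long_stick and the x axis of stapler, either way round below 0.06 rad and x of long_stick in the frame of stapler between -0.0645 and -0.0605 m and contact force between the fingers and long_stick below 0.1 N and value of joint follower between 0.057 and 0.063 m and value of joint knob below 0.005 m and contact force between the fingers and stapler below 0.1 N and linear speed of long_stick below 0.01 m/s and velocity of joint follower between -0.01 and 0.01 m/s); the robot touches nothing.
It fails at once if the buffer is crushed (pressed in more than 4 mm) (value of joint buffer above 0.004 m).
It fails at once if the follower snaps forward (faster than 0.3 m/s) (velocity of joint follower below -0.3 m/s).
It fails at once if the stick is forced against the stapler (over 40 N) (contact force between long_stick and stapler above 40 N).
It fails at once if a bystander is moved by more than 30 mm (distance of any of short_stick, tape, glue from where it was at the start of the episode above 0.03 m).
It also fails if it takes over 67 s, if anything falls off the work surface, if the arm or the gripper's body presses on something with over 40 N, if the wrist force passes 120 N, or if a joint passes its speed limit or range.

ROBOT

A 7-joint arm with a two-finger parallel gripper is mounted at the origin on the work surface. World frame = base frame: x ahead of the robot, y to its left, z up, the work surface at z = 0. Lengths are in m, angles in degrees, forces in N, time in s.
With the tool pointing down it reaches from about 0.425 to 0.875 m from the base axis. Payload 9.9 kg.
Tool frame: the origin (TCP) lies between the finger pads; the fingertips stand 25 mm ahead of it and the grasp point (between the pads) lies 6 mm ahead of it; z points along the fingers, y is the direction in which the jaws open and shut (so a half turn about z gives the same grasp; the last joint's range is limited). The gripper opens to 85 mm and grips with 20 to 120 N. Pads are 22 mm wide; open, the fingers measure 114 mm over their backs; the gripper's body (76 mm by 85 mm) begins 54 mm behind the grasp point. The pads swing forward as they close: fully open they stand 13 mm farther back than shut.
Start: joints at [61.089, 32.985, 1.427, 82.34, -0.859, 64.687, -3.237], TCP at [0.276, -0.616, 0.256] pointing down, gripper open.
Joint ranges: [-157.87, 157.87], [-19.46, 123.44], [-87.15, 90], [11.01, 140.99], [-62.26, 242.26], [9.8, 113.94], [-161.44, 161.44]. Speed limits (degrees/s): [127.2, 127.2, 172.46, 172.46, 180, 180, 180].

INTERFACE

Orientations are given as [roll, pitch, yaw] about the fixed x, y, z axes, in that order (R = Rz(yaw) Ry(pitch) Rx(roll)).
In Python, from workcell import * gives the robot as it stands. The module is installed in compiled form; this text tells all that it offers.
- The arm moves only by the tool jog_arm, never from a script. Its argument "targets" is a list of rows, each a list of 7 numbers: the shift along the tool's x, y, z in mm, then the turn, a rotation vector about the tool's x, y, z in rad, then the opening, from -1 (shut) to 1 (fully open). A call has 1 to 10 rows; each row is the pose to reach, as a shift and turn from the pose measured when the call began, along the tool's axes at that moment; what a row does not reach only later rows make up. A row lasts 1/10 s, in which the tool goes at most 50 mm and 8.59 degrees, less where a joint would pass 70% of its speed; a pose out of reach is approached as far as the arm can. A call with a gripper value outside its range is refused whole. The fingers move at their own pace and stop on an object; "newtons" is the grip in N (left out, the last holds). Time passes only in rows, so rows that repeat a pose let the fingers close. It gives the time, the measured TCP pose, the force and the opening at its end, in the units of the state.
- sense(): the state, without advancing time (a new reading comes with each control period).
- snapshot(name): name is "scene" or "top"; returns the picture (480x640x3 uint8, red, green, blue); there is no depth.
- calibration(name): a dict with "vertical_fov" (degrees; the focal length in pixels is half the picture's height over the tangent of half this angle, whatever the lens; pixels are square), "cx", "cy" (the principal point, pixels), "world_from_camera" (4x4, takes a point from camera to world coordinates). Camera axes: x right, y down, z forward; pixel columns grow to the right and rows downward; lengths in m; the calibration is good to about 2 mm. A picture is of the moment at which its call begins. calibration takes no time and is no camera call.
- finish_job(): hands the job in, once; it reports no verdict.
The state is a dict: "time_s": time; "q": joint angles; "joint_vel": joint speeds; "joint_efforts": joint torques, N m; "ee_pos": TCP position; "ee_rot": TCP orientation; "wrist_force": force on the tool from outside, world axes, zero at the start; "torque": the same for the moment, N m; "gripper_width": finger opening in m.
Only numpy, scipy, OpenCV 4.12 (cv2) and the standard library are available. Lean on these libraries where they do the work, as an engineer would, in place of code of your own. Each camera call takes 0.05 s, during which the arm holds its last target. There are 200 camera calls.

## Working session

There is one attempt and no reset: what is moved stays moved. The work goes in short steps, Python scripts to look and compute and a tool call to move; the robot and the scene stay as the last step left them, time stands still between calls to the robot, and variables do not carry over. Pictures are saved under pics/ and viewed, about 8 in all and at most 12, crops included, and the job is handed in when it is done.

Besides the shell and the picture viewer there is one more tool, called as name(argument=value, ...), one argument or row to a line, values as JSON. jog_arm: Moves the arm, as the interface text tells. Its arguments: {"type":"object","properties":{"targets":{"type":"array"},"newtons":{"type":"number"}},"required":["targets"]}

```bash
mkdir -p pics
python3 - <<'E'
from workcell import *
import cv2
for n in ("scene","top"):
    cv2.imwrite(f"pics/{n}0.png",snapshot(n)[:,:,::-1])
    c=calibration(n);print(n,c)
print(sense())
E
```

```text
scene {'vertical_fov': 53.54505642373045, 'cx': 321.31384423905854, 'cy': 234.60682112002456, 'world_from_camera': array([[-0.01768451,  0.86854561, -0.49529364,  1.02656492],
       [ 0.99983436,  0.01322997, -0.01249914,  0.03060669],
       [-0.00430335, -0.49543264, -0.8686357 ,  0.80548453],
       [ 0.        ,  0.        ,  0.        ,  1.        ]])}
top {'vertical_fov': 45.837214672227134, 'cx': 327.1416741368671, 'cy': 254.001775029736, 'world_from_camera': array([[ 0.02296879, -0.98013293,  0.19700728,  0.30627744],
       [-0.99945514, -0.02718433, -0.01871999,  0.01440203],
       [ 0.02370359, -0.19646996, -0.98022329,  1.35894092],
       [ 0.        ,  0.        ,  0.        ,  1.        ]])}
{'time_s': 0.1, 'q': array([61.08579409, 33.02802366,  1.42344598, 82.38261778, -0.8605604 ,
       64.68774418, -3.23726084]), 'joint_vel': array([-0.02916327, -0.11559049,  0.00305315, -0.1815466 , -0.00449792,
        0.02675393, -0.01955937]), 'joint_efforts': array([ 5.36450185e-03, -7.67303681e+01,  2.25769915e+00, -2.86606801e+01,
        1.59489474e-02,  8.55747436e-03, -4.38497784e-05]), 'ee_pos': array([ 0.27561769, -0.61574246,  0.25552053]), 'ee_rot': array([-1.79912240e+02,  3.38441524e-03,  2.41143050e+01]), 'wrist_force': array([0.41727021, 0.18407014, 0.10416523]), 'torque': array([ 0.04525291, -0.02461584, -0.03532433]), 'gripper_width': 0.08522980953748416}
```

View pics/top0.png

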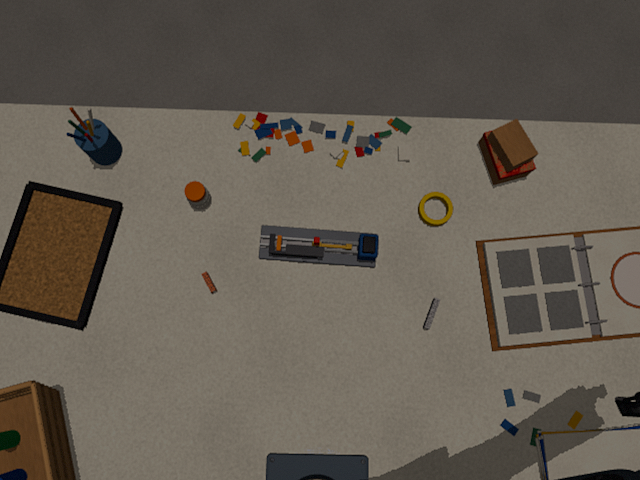

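View pics/scene0.png

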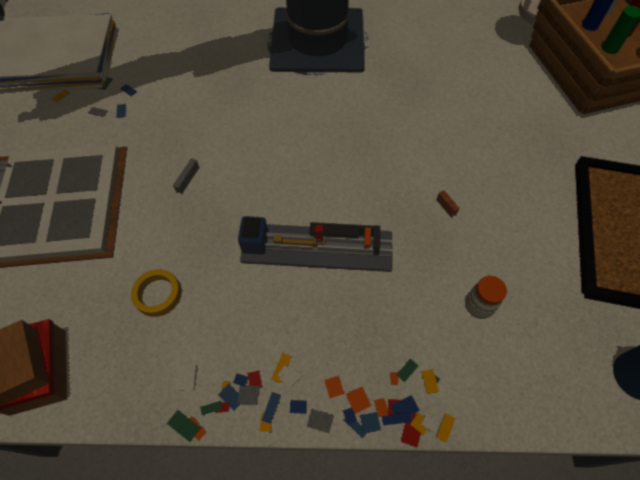

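```bash
cat > h.py <<'E'
import numpy as np, cv2
from workcell import *
def ray(n,u,v):
    c=calibration(n);f=240/np.tan(np.radians(c["vertical_fov"]/2));T=c["world_from_camera"]
    d=T[:3,:3]@np.array([(u-c["cx"])/f,(v-c["cy"])/f,1]);return T[:3,3],d
def onplane(n,u,v,z):
    o,d=ray(n,u,v);return o+d*(z-o[2])/d[2]
def proj(n,p):
    c=calibration(n);f=240/np.tan(np.radians(c["vertical_fov"]/2));T=np.linalg.inv(c["world_from_camera"])
    q=T[:3,:3]@np.asarray(p)+T[:3,3];return np.array([c["cx"]+f*q[0]/q[2],c["cy"]+f*q[1]/q[2]])
def tri(a,b):
    (o1,d1),(o2,d2)=ray("scene",*a),ray("top",*b)
    A=np.stack([d1,-d2],1);s=np.linalg.lstsq(A,o2-o1,rcond=None)[0]
    p,q=o1+s[0]*d1,o2+s[1]*d2;return (p+q)/2,np.linalg.norm(p-q)
def blobs(img,lo,hi,roi,amin=8):
    x0,y0,x1,y1=roi;h=cv2.cvtColor(img[y0:y1,x0:x1],cv2.COLOR_RGB2HSV)
    m=cv2.inRange(h,np.array(lo),np.array(hi));n,l,s,c=cv2.connectedComponentsWithStats(m)
    return [(s[i,4],c[i]+[x0,y0],s[i,:4]+[x0,y0,0,0],cv2.minAreaRect(np.argwhere(l==i)[:,::-1].astype(np.float32)+[np.float32(x0),np.float32(y0)])) for i in range(1,n) if s[i,4]>=amin]
E
python3 - <<'E'
from h import *
I={n:snapshot(n) for n in("scene","top")}
R={"scene":(230,205,400,280),"top":(250,215,390,280)}
S={"scene":(165,150,210,200),"top":(415,290,450,335)}
for n in I:
    for nm,lo,hi in(("red",(0,170,60),(5,255,255)),("red2",(172,150,60),(180,255,255)),("orange",(6,170,120),(17,255,255)),("blue",(100,100,20),(125,255,255))):
        for b in blobs(I[n],lo,hi,R[n]):print(n,nm,b[0],b[1].round(1),b[2])
    x0,y0,x1,y1=S[n];h=cv2.cvtColor(I[n][y0:y1,x0:x1],cv2.COLOR_RGB2HSV);print(n,"stick bg",np.median(h.reshape(-1,3),0))
def big(n,r,k):
    x0,y0,x1,y1=r;return cv2.resize(I[n][y0:y1,x0:x1,::-1],None,fx=k,fy=k,interpolation=cv2.INTER_CUBIC)
a=big("scene",(235,205,405,280),4.7);b=big("top",(255,220,385,272),4.7)
c=np.hstack([big("scene",S["scene"],4),big("top",S["top"],4)])
W=800;H=a.shape[0]+b.shape[0];can=np.zeros((600,800,3),np.uint8)
can[:a.shape[0],:a.shape[1]]=a[:,:800]
can[a.shape[0]:H,:b.shape[1]]=b[:600-a.shape[0]]
c=big("top",S["top"],4.7)[:240];can[a.shape[0]:a.shape[0]+c.shape[0],620:620+c.shape[1]]=c[:,:180]
can=np.clip(can*1.6,0,255).astype(np.uint8)
cv2.imwrite("pics/crop1.png",can)
E
```

```text
scene red 51 [318.6 228. ] [315 225   8   7]
scene blue 189 [253.6 235.4] [239 219  25  25]
scene stick bg [ 21.  59. 102.]
top red 32 [316.2 239.4] [314 237   6   6]
top orange 46 [278.5 242.3] [277 236   5  14]
top blue 280 [366.8 247.9] [357 234  21  27]
top stick bg [ 19.  41. 120.]Traceback (most recent call last):
  File "<stdin>", line 12, in <module>
    return _nx.concatenate(arrs, 1, dtype=dtype, casting=casting)
           ~~~~~~~~~~~~~~~^^^^^^^^^^^^^^^^^^^^^^^^^^^^^^^^^^^^^^^
ValueError: all the input array dimensions except for the concatenation axis must match exactly, but along dimension 0, the array at index 0 has size 200 and the array at index 1 has size 180
```

Run:
```python
from h import *
I={n:snapshot(n) for n in("scene","top")}
def big(n,r,k):
    x0,y0,x1,y1=r;return cv2.resize(I[n][y0:y1,x0:x1,::-1],None,fx=k,fy=k,interpolation=cv2.INTER_CUBIC)
can=np.zeros((600,800,3),np.uint8)
def put(im,x,y):
    im=im[:600-y,:800-x];can[y:y+im.shape[0],x:x+im.shape[1]]=im
put(big("scene",(235,210,395,275),5),0,0)
put(big("top",(255,222,385,270),5),0,330)
put(big("top",(418,292,446,334),5),655,330)
cv2.imwrite("pics/crop1.png",np.clip(can*1.8,0,255).astype(np.uint8))
# stick: grey low-saturation
for n,r in(("scene",(168,150,206,200)),("top",(415,290,450,335))):
    for b in blobs(I[n],(0,0,30),(180,28,255),r,20):print(n,b)
p,e=tri((318.6,228),(316.2,239.4));print("red tri",p,e)
```

```text
top (np.int32(184), array([431.35869565, 313.01086957]), array([424, 298,  16,  31]), ((431.1861877441406, 312.8892822265625), (6.489992141723633, 31.396028518676758), 19.440032958984375))
red tri [0.59770815 0.01554952 0.07696015] 0.0009755409256649764
```

View pics/crop1.png

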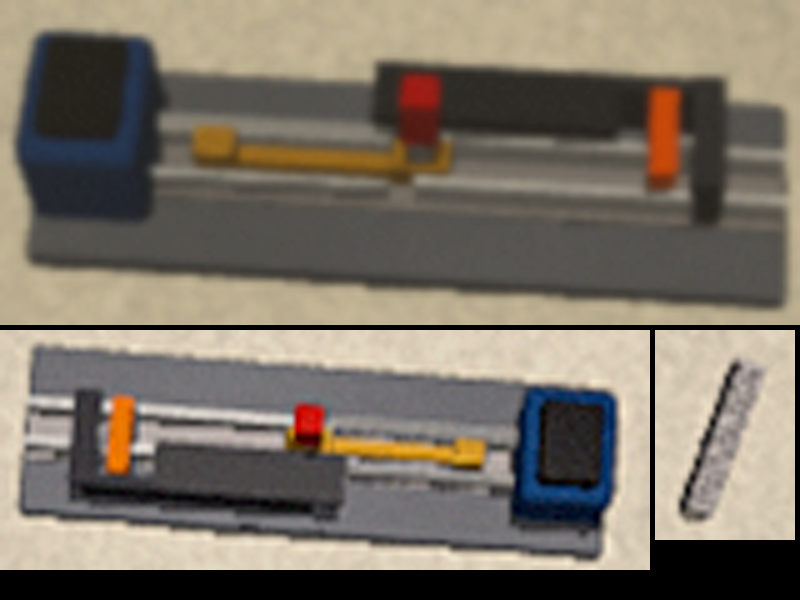

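Run:
```python
from h import *
E=lambda n,pts,x0,y0,yo,z:[onplane(n,x/5+x0-.4,(y-yo)/5+y0-.4,z) for x,y in pts]
def yaw(a,b):d=b-a;return np.degrees(np.arctan2(d[1],d[0])),np.linalg.norm(d)
a,b=E("scene",[(30,262),(783,303)],235,210,0,0.004);print("scene edge",a,b,yaw(a,b))
a,b=E("top",[(600,557),(22,512)],255,222,330,0.004);print("top edge",a,b,yaw(a,b))
a,b=E("top",[(598,393),(35,348)],255,222,330,0.004);print("top edge2",a,b,yaw(a,b))
a,b=E("top",[(345,487),(158,473)],255,222,330,0.043);print("plate",a,b,yaw(a,b))
a,b=E("scene",[(165,175),(785,200)],235,210,0,0.03);print("rail",a,b,yaw(a,b))
im=snapshot("top");x0,y0=415,290;g=cv2.cvtColor(im[290:335,415:450],cv2.COLOR_RGB2HSV)
s=snapshot("scene")[155:198,168:206];h=cv2.cvtColor(s,cv2.COLOR_RGB2HSV)
for n,hh,ox,oy in(("top",g,x0,y0),("scene",h,168,155)):
    k=(hh[:,:,1]<35).astype(np.uint8); V=hh[:,:,2]
    nn,l,st,c=cv2.connectedComponentsWithStats(k);i=1+np.argmax(st[1:,4])
    print(n,st[i],c[i]+[ox,oy],np.percentile(V[l==i],[5,25,50,75,95]))
    for r in range(0,hh.shape[0],6):print(r+oy,' '.join(f"{V[r,j]}/{hh[r,j,1]}" for j in np.where(l[r]==i)[0]),np.where(l[r]==i)[0][:1]+ox)
    for t in(0,np.median(V[l==i])*.75):
        P=np.argwhere((l==i)&(V>t))[:,::-1]+[ox,oy];W=np.array([onplane(n,u,v,.026)[:2] for u,v in P])
        m=W.mean(0);U,S,Vt=np.linalg.svd(W-m);d=Vt[0]*np.sign(Vt[0,1]);L=(W-m)@d;w=(W-m)@[-d[1],d[0]]
        print(n,"thr",t,"c",m,"mid",m+d*(L.max()+L.min())/2,"yaw",np.degrees(np.arctan2(d[1],d[0])),np.ptp(L),np.ptp(w))
```

```text
scene edge [ 0.63113496 -0.13156857  0.004     ] [0.64374448 0.15032733 0.004     ] (np.float64(87.43880247948266), np.float64(0.2821777752502582))
top edge [ 0.54960256 -0.12747353  0.004     ] [0.56412975 0.15350294 0.004     ] (np.float64(87.04029932591934), np.float64(0.28135177026132707))
top edge2 [ 0.63141492 -0.12595584  0.004     ] [0.64618017 0.15095398 0.004     ] (np.float64(86.94779308581786), np.float64(0.27730318474185384))
plate [ 0.57294179 -0.00229681  0.043     ] [0.5772377  0.08626119 0.043     ] (np.float64(87.22278008468989), np.float64(0.08866213813874001))
rail [ 0.60724792 -0.0798352   0.03      ] [0.61420789 0.14948645 0.03      ] (np.float64(88.2615939088731), np.float64(0.22942724498457207))
top [  8   7  18  32 213] [431.32394366 313.01408451] [ 28.   74.   84.   93.  103.8]
290  []
296  []
302 13/20 62/21 93/22 87/21 84/18 81/19 99/26 [432]
308 22/12 70/18 89/26 79/23 84/21 77/20 97/24 [430]
314 28/18 74/24 88/23 78/16 89/26 85/18 90/28 [428]
320 44/12 90/23 95/19 90/23 88/20 83/18 94/30 [426]
326 23/33 52/20 90/17 90/17 84/24 88/20 86/18 100/31 [423]
332  []
top thr 0 c [ 0.43923329 -0.25986398] mid [ 0.43991214 -0.26012625] yaw 158.87616483276062 0.07811949664478873 0.016205492203976473
top thr 63.0 c [ 0.43969912 -0.26150976] mid [ 0.44030777 -0.26173674] yaw 159.54876734332348 0.07631594354392017 0.014845749647428574Traceback (most recent call last):
  File "<stdin>", line 13, in <module>
    return _wrapfunc(a, 'argmax', axis=axis, out=out, **kwds)
    return bound(*args, **kwds)
ValueError: attempt to get argmax of an empty sequence
```

jog_arm(
  targets=[
    [552,-445,100,0,0,-1.101,1],
    [552,-445,100,0,0,-1.101,1],
    [552,-445,100,0,0,-1.101,1],
    [552,-445,100,0,0,-1.101,1],
    [552,-445,100,0,0,-1.101,1],
    [552,-445,100,0,0,-1.101,1],
    [552,-445,100,0,0,-1.101,1],
    [552,-445,100,0,0,-1.101,1],
    [552,-445,100,0,0,-1.101,1],
    [552,-445,100,0,0,-1.101,1],
  ],
)

```text
time_s: 1.4
ee_pos: [0.5013, -0.1734, 0.1865]
ee_rot: [180.0, 0.0, 87.2]
wrist_force: [0.7, -0.2, 0.0]
gripper_width: 0.0852
```

```bash
cat >> h.py <<'E'
from scipy.spatial.transform import Rotation as Ro
O=np.array([.598,.0155]);SY=87.2
def st2w(x,y,z,O=O,SY=SY):
    a=np.radians(SY);return np.array([O[0]+x*np.cos(a)-y*np.sin(a),O[1]+x*np.sin(a)+y*np.cos(a),z])
def w2st(p):
    a=np.radians(SY);d=np.asarray(p)[:2]-O;return np.array([d[0]*np.cos(a)+d[1]*np.sin(a),-d[0]*np.sin(a)+d[1]*np.cos(a),p[2]])*1000
def go(p,yaw):
    s=sense();R=Ro.from_euler("xyz",s["ee_rot"],degrees=True)
    G=Ro.from_euler("xyz",[180,0,yaw],degrees=True)
    print("t",round(s["time_s"],2),"pos",s["ee_pos"].round(4),s["ee_rot"].round(2),"F",s["wrist_force"].round(2),"w",round(s["gripper_width"],4),"q",s["q"].round(0))
    print("GO",(R.inv().apply(np.asarray(p)-s["ee_pos"])*1000).round(1),(R.inv()*G).as_rotvec().round(3))
E
python3 -c "
from h import *
go(st2w(0,0,.15),SY)"
```

```text
t 1.4 pos [ 0.5013 -0.1734  0.1865] [179.97   0.    87.16] F [ 0.71 -0.22  0.03] w 0.0852 q [ 27.  26. -18. 109.  11.  47.   0.]
GO [193.5  87.2  36.5] [ 0.001  0.    -0.001]
```

jog_arm(
  targets=[
    [193.5,87,36,0,0,0,1],
    [193.5,87,36,0,0,0,1],
    [193.5,87,36,0,0,0,1],
    [193.5,87,36,0,0,0,1],
    [193.5,87,36,0,0,0,0.2],
    [193.5,87,36,0,0,0,0.0],
    [193.5,87,36,0,0,0,0],
  ],
)

```text
time_s: 2.1
ee_pos: [0.5974, 0.0146, 0.1504]
ee_rot: [-180.0, 0.1, 87.2]
wrist_force: [0.2, -1.1, -0.5]
gripper_width: 0.0439
```

Run:
```python
from h import *
go(st2w(0,0,.076),SY)
a,b=snapshot("scene"),snapshot("top")
k=lambda i,r:cv2.resize(i[r[1]:r[3],r[0]:r[2],::-1],None,fx=5,fy=5,interpolation=cv2.INTER_CUBIC)
c=np.vstack([k(a,(240,170,400,230)),k(b,(240,215,400,275))])
cv2.imwrite("pics/c2.png",np.clip(c*1.8,0,255).astype(np.uint8))
```

```text
t 2.1 pos [0.5974 0.0146 0.1504] [-1.800e+02  6.000e-02  8.715e+01] F [ 0.17 -1.06 -0.52] w 0.0439 q [  5.  33. -17. 101.  13.  47. -21.]
GO [ 1.   0.5 74.4] [-0.     0.001 -0.001]
```

View pics/c2.png

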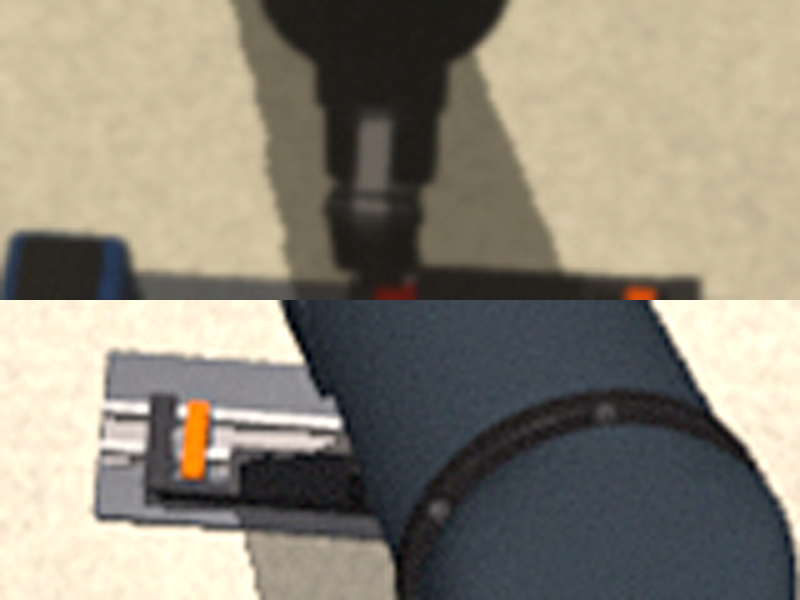

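jog_arm(
  targets=[
    [1,0.5,40,0,0,0,0],
    [1,0.5,65,0,0,0,0],
    [1,0.5,74.4,0,0,0,0],
    [1,0.5,74.4,0,0,0,0],
    [1,0.5,74.4,0,0,0,0],
  ],
  newtons=30,
)

```text
time_s: 2.7
ee_pos: [0.5984, 0.0135, 0.0774]
ee_rot: [179.9, 0.1, 87.0]
wrist_force: [0.0, 0.0, -0.2]
gripper_width: 0.0426
```

jog_arm(
  targets=[
    [0,0,0,0,0,0,-0.4],
    [0,0,0,0,0,0,-0.55],
    [0,0,0,0,0,0,-0.65],
    [0,0,0,0,0,0,-0.75],
    [0,0,0,0,0,0,-1],
    [0,0,0,0,0,0,-1],
    [0,0,0,0,0,0,-1],
  ],
  newtons=30,
)

```text
time_s: 3.4
ee_pos: [0.5987, 0.0135, 0.0783]
ee_rot: [179.8, 0.1, 87.0]
wrist_force: [-1.1, -0.4, 6.3]
gripper_width: 0.0135
```

```bash
python3 -c "
from h import *
go(st2w(0,0,.076),SY);print(w2st(sense()['ee_pos']))"
```

```text
t 3.4 pos [0.5987 0.0135 0.0783] [1.7985e+02 8.0000e-02 8.6970e+01] F [-1.09 -0.36  6.33] w 0.0135 q [  4.  39. -15. 105.  15.  38. -23.]
GO [ 1.9 -0.8  2.3] [ 0.003  0.001 -0.004]
[-1.9141141  -0.80312258 78.25783882]
```

jog_arm(
  targets=[
    [0,1,0,0,0,0,-1],
    [0,1,0,0,0,0,-1],
    [0,1,0,0,0,0,-1],
  ],
)

```text
time_s: 3.7
ee_pos: [0.5989, 0.0135, 0.0783]
ee_rot: [179.9, 0.1, 87.0]
wrist_force: [-5.7, 0.6, 5.2]
gripper_width: 0.0134
```

jog_arm(
  targets=[
    [0,1,0,0,0,0,-1],
    [0,1,0,0,0,0,-1],
    [0,1,0,0,0,0,-1],
  ],
)

```text
time_s: 4.0
ee_pos: [0.599, 0.0135, 0.0783]
ee_rot: [-180.0, 0.1, 87.0]
wrist_force: [-6.6, -0.3, 5.9]
gripper_width: 0.0132
```

jog_arm(
  targets=[
    [5,0,0,0,0,0,-1],
    [12,0,0,0,0,0,-1],
    [20,0,0,0,0,0,-1],
    [28,0,0,0,0,0,-1],
    [36,0,0,0,0,0,-1],
    [44,0,0,0,0,0,-1],
    [50,0,0,0,0,0,-1],
    [54,0,0,0,0,0,-1],
    [57,0,0,0,0,0,-1],
    [58,0,0,0,0,0,-1],
  ],
  newtons=40,
)

```text
time_s: 5.0
ee_pos: [0.6016, 0.069, 0.0783]
ee_rot: [-179.9, 0.3, 86.9]
wrist_force: [-5.2, -8.9, 6.8]
gripper_width: 0.0131
```

```bash
sed -i 's/^O=.*/O=np.array([.5986,.0155]);SY=87.2/' h.py
python3 - <<'E'
from h import *
go(st2w(.065,0,.078),SY);print(w2st(sense()['ee_pos']))
a,b=snapshot("scene"),snapshot("top")
k=lambda i,r:cv2.resize(i[r[1]:r[3],r[0]:r[2],::-1],None,fx=5,fy=5,interpolation=cv2.INTER_CUBIC)
c=np.vstack([k(a,(240,170,400,245)),k(b,(240,225,400,270))])
cv2.imwrite("pics/c3.png",np.clip(c*1.8,0,255).astype(np.uint8))
E
```

```text
t 5.0 pos [0.6016 0.069  0.0783] [-179.92    0.31   86.91] F [-5.2  -8.9   6.83] w 0.0131 q [ -2.  39. -14. 104.  15.  39. -28.]
GO [11.4 -0.5  0.2] [-0.001  0.005 -0.005]
[53.57945715 -0.40706063 78.29327462]
```

View pics/c3.png

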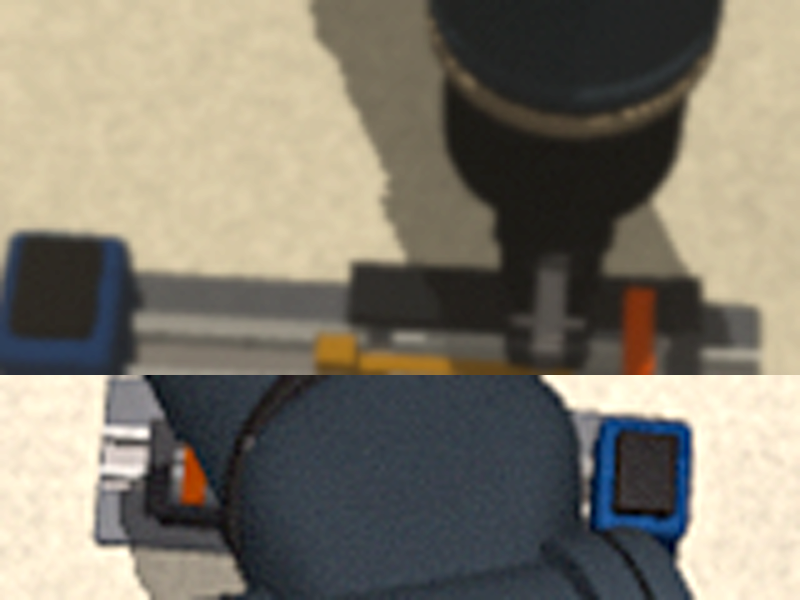

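jog_arm(
  targets=[
    [3,0,0,0,0,0,-1],
    [6,0,0,0,0,0,-1],
    [9,0,0,0,0,0,-1],
    [11,0,0,0,0,0,-1],
    [11,0,0,0,0,0,-1],
    [11,0,0,0,0,0,-1],
  ],
)

```text
time_s: 5.7
ee_pos: [0.602, 0.0771, 0.0783]
ee_rot: [-179.9, 0.5, 86.8]
wrist_force: [-2.9, -8.1, 6.5]
gripper_width: 0.013
```

jog_arm(
  targets=[
    [2,0,0,0,0,0,-1],
    [3.5,0,0,0,0,0,-1],
    [3.5,0,0,0,0,0,-1],
  ],
)

```text
time_s: 6.0
ee_pos: [0.602, 0.0777, 0.0783]
ee_rot: [-179.9, 0.7, 86.7]
wrist_force: [-3.4, -8.2, 4.8]
gripper_width: 0.0133
```

Run:
```python
from h import *
go(st2w(.065,0,.078),SY);print(w2st(sense()['ee_pos']))
# buffer front edge at z=46, rows near the scene crop
im=snapshot("scene");h=cv2.cvtColor(im,cv2.COLOR_RGB2HSV)
m=cv2.inRange(h,np.array([4,150,70]),np.array([17,255,255]))
for v in range(226,246,2):
    u=np.where(m[v,350:385])[0]+350
    if len(u):print(v,u.min(),u.max(),w2st(onplane("scene",u.min()-.5,v,.046)).round(1))
```

```text
t 6.0 pos [0.602  0.0777 0.0783] [-179.85    0.71   86.69] F [-3.39 -8.16  4.76] w 0.0133 q [ -3.  39. -14. 103.  15.  40. -29.]
GO [ 2.7 -0.4  0.3] [-0.003  0.012 -0.009]
[62.28770023 -0.3853994  78.32452983]
230 367 368 [86.6 20.4 46. ]
236 367 367 [86.8  7.7 46. ]
238 367 367 [86.9  3.5 46. ]
240 367 368 [87.  -0.7 46. ]
242 367 367 [87.1 -4.9 46. ]
```

jog_arm(
  targets=[
    [3,0,0,0,0.012,-0.006,-1],
    [5,0,0,0,0.012,-0.006,-1],
    [7.5,0,0,0,0.012,-0.006,-1],
    [7.5,0,0,0,0.012,-0.006,-1],
    [7.5,0,0,0,0.012,-0.006,-1],
  ],
)

```text
time_s: 6.55
ee_pos: [0.6023, 0.0821, 0.0783]
ee_rot: [-179.8, 0.2, 86.9]
wrist_force: [-4.5, -8.5, 5.7]
gripper_width: 0.013
```

jog_arm(
  targets=[
    [3,0,0,0,0.006,-0.003,-1],
    [5,0,0,0,0.006,-0.003,-1],
    [5,0,0,0,0.006,-0.003,-1],
    [5,0,0,0,0.006,-0.003,-1],
  ],
)

```text
time_s: 6.95
ee_pos: [0.6024, 0.084, 0.0783]
ee_rot: [-179.8, 0.1, 87.0]
wrist_force: [-4.5, -8.5, 4.9]
gripper_width: 0.0129
```

jog_arm(
  targets=[
    [3,0,0,0,0.003,0.003,-1],
    [5,0,0,0,0.003,0.003,-1],
    [5,0,0,0,0.003,0.003,-1],
    [5,0,0,0,0.003,0.003,-1],
  ],
)

```text
time_s: 7.35
ee_pos: [0.6025, 0.0858, 0.0783]
ee_rot: [-179.7, 0.1, 86.7]
wrist_force: [-3.8, -9.2, 3.9]
gripper_width: 0.0134
```

jog_arm(
  targets=[
    [3,0,0,0,0.003,-0.001,-1],
    [5,0,0,0,0.003,-0.001,-1],
    [5,0,0,0,0.003,-0.001,-1],
    [5,0,0,0,0.003,-0.001,-1],
  ],
)

```text
time_s: 7.75
ee_pos: [0.6026, 0.0876, 0.0783]
ee_rot: [-179.7, 0.2, 86.6]
wrist_force: [-2.8, -8.1, 5.3]
gripper_width: 0.0135
```

jog_arm(
  targets=[
    [3,0,0,-0.003,0.004,-0.008,-1],
    [5,0,0,-0.003,0.004,-0.008,-1],
    [5,0,0,-0.003,0.004,-0.008,-1],
    [5,0,0,-0.003,0.004,-0.008,-1],
  ],
)

```text
time_s: 8.15
ee_pos: [0.6026, 0.0895, 0.0783]
ee_rot: [-179.8, 0.2, 87.0]
wrist_force: [-3.6, -8.8, 5.3]
gripper_width: 0.0135
```

```bash
python3 -c "
from h import *
go(st2w(.08,0,.078),SY);print(w2st(sense()['ee_pos']))"
```

```text
t 8.15 pos [0.6026 0.0895 0.0783] [-179.84    0.18   86.97] F [-3.64 -8.77  5.25] w 0.0135 q [ -4.  39. -14. 103.  15.  40. -30.]
GO [ 5.9 -0.4  0.3] [-0.003  0.003 -0.004]
[74.06014204 -0.39877293 78.29918962]
```

jog_arm(
  targets=[
    [3,0,0,-0.003,0.004,-0.004,-1],
    [5,0,0,-0.003,0.004,-0.004,-1],
    [5,0,0,-0.003,0.004,-0.004,-1],
    [5,0,0,-0.003,0.004,-0.004,-1],
  ],
)

```text
time_s: 8.55
ee_pos: [0.6027, 0.0911, 0.0783]
ee_rot: [-180.0, 0.2, 87.1]
wrist_force: [-4.0, -9.3, 4.7]
gripper_width: 0.0134
```

jog_arm(
  targets=[
    [3,0,0,-0.003,0.004,-0.004,-1],
    [4.5,0,0,-0.003,0.004,-0.004,-1],
    [4.5,0,0,-0.003,0.004,-0.004,-1],
    [4.5,0,0,-0.003,0.004,-0.004,-1],
  ],
)

```text
time_s: 8.95
ee_pos: [0.6026, 0.0922, 0.0783]
ee_rot: [179.9, 0.2, 87.2]
wrist_force: [-3.2, -8.5, 5.0]
gripper_width: 0.0129
```

jog_arm(
  targets=[
    [3,0,0,0,0.004,0,-1],
    [4.5,0,0,0,0.004,0,-1],
    [4.5,0,0,0,0.004,0,-1],
    [4.5,0,0,0,0.004,0,-1],
  ],
)

```text
time_s: 9.35
ee_pos: [0.6026, 0.093, 0.0783]
ee_rot: [180.0, 0.2, 87.0]
wrist_force: [-3.9, -10.5, 5.2]
gripper_width: 0.0135
```

Run:
```python
from h import *
go(st2w(.08,0,.078),SY);print(w2st(sense()['ee_pos']))
a,b=snapshot("scene"),snapshot("top")
k=lambda i,r:cv2.resize(i[r[1]:r[3],r[0]:r[2],::-1],None,fx=10,fy=10,interpolation=cv2.INTER_CUBIC)
c=k(a,(320,210,400,250))
cv2.imwrite("pics/c4.png",np.clip(c*2.5,0,255).astype(np.uint8))
```

```text
t 9.35 pos [0.6026 0.093  0.0783] [179.97   0.21  87.  ] F [ -3.86 -10.55   5.24] w 0.0135 q [ -4.  39. -14. 103.  15.  40. -30.]
GO [ 2.4 -0.3  0.3] [ 0.001  0.004 -0.004]
[77.58916777 -0.25308956 78.29493498]
```

View pics/c4.png

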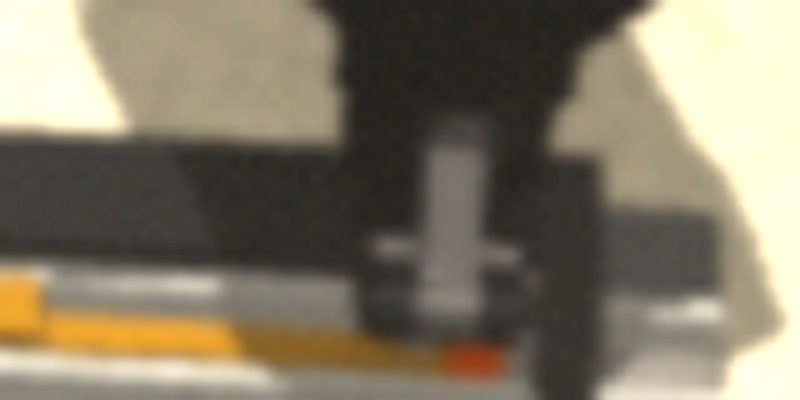

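jog_arm(
  targets=[
    [3,0,0,0,0.004,0,-1],
    [4.8,0,0,0,0.004,0,-1],
    [4.8,0,0,0,0.004,0,-1],
    [4.8,0,0,0,0.004,0,-1],
  ],
)

```text
time_s: 9.85
ee_pos: [0.6027, 0.0935, 0.0783]
ee_rot: [-180.0, 0.3, 86.8]
wrist_force: [-3.7, -10.9, 6.1]
gripper_width: 0.0133
```

jog_arm(
  targets=[
    [3.1,-1,0,0,0.005,-0.003,-1],
    [3.1,-3,0,0,0.005,-0.003,-1],
    [3.1,-6,0,0,0.005,-0.003,-1],
    [3.1,-9,0,0,0.005,-0.003,-1],
    [3.1,-12,0,0,0.005,-0.003,-1],
    [3.1,-14.5,0,0,0.005,-0.003,-1],
    [3.1,-15,0,0,0.005,-0.003,-1],
    [3.1,-15,0,0,0.005,-0.003,-1],
  ],
)

```text
time_s: 10.65
ee_pos: [0.5886, 0.0936, 0.0783]
ee_rot: [180.0, 0.2, 86.8]
wrist_force: [0.5, -11.0, 2.5]
gripper_width: 0.0131
```

```bash
python3 -c "
from h import *
go(st2w(.08,0,.078),SY);print(w2st(sense()['ee_pos']))"
```

```text
t 10.65 pos [0.5886 0.0936 0.0783] [179.96   0.22  86.84] F [  0.49 -11.03   2.46] w 0.0131 q [ -5.  38. -14. 105.  15.  38. -31.]
GO [ 2.6 13.7  0.3] [ 0.001  0.004 -0.006]
[77.52182103 13.75420297 78.32435969]
```

jog_arm(
  targets=[
    [1.5,-0.5,0,0,0.003,-0.006,-1],
    [0,-0.5,0,0,0.003,-0.006,-1],
    [-1.0,-0.5,0,0,0.003,-0.006,-1],
    [-1.5,-0.5,0,0,0.003,-0.006,-1],
    [-1.5,-0.5,0,0,0.003,-0.006,-1],
  ],
)

```text
time_s: 11.15
ee_pos: [0.5886, 0.0911, 0.0784]
ee_rot: [179.9, 0.1, 87.1]
wrist_force: [0.5, -6.1, 0.5]
gripper_width: 0.0129
```

jog_arm(
  targets=[
    [-0.5,0,0,0,0,0,-1],
    [-0.5,0,0,0,0,0,-1],
  ],
)

```text
time_s: 11.35
ee_pos: [0.5886, 0.0909, 0.0784]
ee_rot: [179.9, 0.1, 87.1]
wrist_force: [-1.7, -1.8, 0.7]
gripper_width: 0.0132
```

jog_arm(
  targets=[
    [0,0,0,0,0,0,-0.6],
    [0,0,0,0,0,0,-0.3],
    [0,0,0,0,0,0,0],
    [0,0,-20,0,0,0,0],
    [0,0,-60,0,0,0,0.0],
    [0,0,-100,0,0,0,0],
    [0,0,-100,0,0,0,0.3],
  ],
)

```text
time_s: 12.05
ee_pos: [0.5912, 0.0922, 0.1837]
ee_rot: [179.4, -0.1, 87.2]
wrist_force: [-0.1, 0.9, -0.4]
gripper_width: 0.0542
```

```bash
python3 -c "
from h import *
go([.440,-.262,.12],159.5)"
```

```text
t 12.05 pos [0.5912 0.0922 0.1837] [ 1.7942e+02 -7.0000e-02  8.7150e+01] F [-0.09  0.87 -0.41] w 0.0542 q [ -2.  31. -17. 100.  11.  50. -27.]
GO [-361.4 -134.    61.9] [ 0.01   0.005 -1.263]
```

jog_arm(
  targets=[
    [-361,-134,20,0.01,0.005,-1.263,0],
    [-361,-134,20,0.01,0.005,-1.263,0],
    [-361,-134,20,0.01,0.005,-1.263,0],
    [-361,-134,20,0.01,0.005,-1.263,0],
    [-361,-134,40,0.01,0.005,-1.263,0],
    [-361,-134,62,0.01,0.005,-1.263,0],
    [-361,-134,62,0.01,0.005,-1.263,0],
    [-361,-134,62,0.01,0.005,-1.263,0],
    [-361,-134,62,0.01,0.005,-1.263,0],
    [-361,-134,62,0.01,0.005,-1.263,0],
  ],
)

```text
time_s: 13.05
ee_pos: [0.4392, -0.2626, 0.1191]
ee_rot: [180.0, -0.1, 159.4]
wrist_force: [1.4, 0.5, -0.3]
gripper_width: 0.043
```

Run:
```python
from h import *
go([.440,-.262,.039],159.5)
a,b=snapshot("scene"),snapshot("top")
k=lambda i,r,s:cv2.resize(i[r[1]:r[3],r[0]:r[2],::-1],None,fx=s,fy=s,interpolation=cv2.INTER_CUBIC)
c=np.vstack([k(a,(300,190,420,240),6),np.hstack([k(b,(400,285,460,335),6),k(a,(155,140,215,190),6)])])
cv2.imwrite("pics/c5.png",np.clip(c*1.8,0,255).astype(np.uint8))
```

```text
t 13.05 pos [ 0.4392 -0.2626  0.1191] [ 1.7998e+02 -5.0000e-02  1.5941e+02] F [ 1.43  0.46 -0.32] w 0.043 q [ 49.  33. -35. 115.  28.  41.  66.]
GO [-0.6  0.8 80.1] [ 0.    -0.001 -0.002]
```

View pics/c5.png

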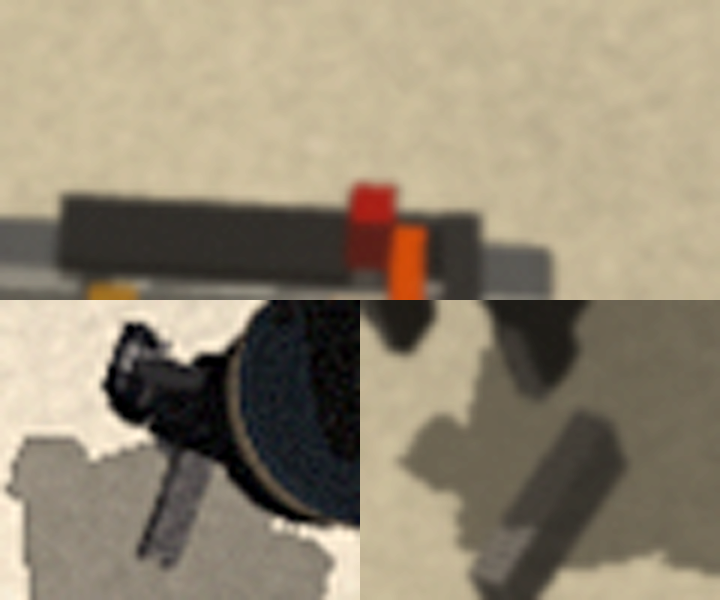

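jog_arm(
  targets=[
    [-0.6,0.8,40,0,0,0,0],
    [-0.6,0.8,65,0,0,0,0],
    [-0.6,0.8,75,0,0,0,0],
    [-0.6,0.8,77,0,0,0,0],
    [-0.6,0.8,77,0,0,0,-0.2],
    [-0.6,0.8,77,0,0,0,-0.4],
    [-0.6,0.8,77,0,0,0,-0.5],
    [-0.6,0.8,77,0,0,0,-0.6],
    [-0.6,0.8,77,0,0,0,-0.7],
    [-0.6,0.8,77,0,0,0,-1],
  ],
  newtons=30,
)

```text
time_s: 14.15
ee_pos: [0.4417, -0.2608, 0.0435]
ee_rot: [-180.0, 0.1, 159.4]
wrist_force: [-0.9, -1.2, 6.5]
gripper_width: 0.0122
```

jog_arm(
  targets=[
    [0,0,0,0,0,0,-1],
    [0,0,0,0,0,0,-1],
    [0,0,0,0,0,0,-1],
  ],
  newtons=40,
)

```text
time_s: 14.45
ee_pos: [0.4416, -0.2609, 0.0435]
ee_rot: [-180.0, 0.1, 159.4]
wrist_force: [-0.5, -0.3, 3.8]
gripper_width: 0.0112
```

jog_arm(
  targets=[
    [0,0,-10,0,0,0,-1],
    [0,0,-40,0,0,0,-1],
    [0,0,-90,0,0,0,-1],
    [0,0,-110,0,0,0,-1],
    [0,0,-110,0,0,0,-1],
  ],
)

```text
time_s: 14.95
ee_pos: [0.443, -0.2612, 0.157]
ee_rot: [-179.9, 0.4, 159.4]
wrist_force: [-0.2, -1.5, -1.7]
gripper_width: 0.0117
```

```bash
sed -i 's/^O=.*/O=np.array([.5988,.0153]);SY=87.2/' h.py; python3 -c "
from h import *
go(st2w(-.057,0,.13),SY)"
```

```text
t 14.95 pos [ 0.443  -0.2612  0.157 ] [-179.94    0.39  159.4 ] F [-0.21 -1.45 -1.69] w 0.0117 q [ 51.  30. -38. 113.  25.  45.  68.]
GO [-65.8 259.4  27.2] [0.003 0.007 1.26 ]
```

jog_arm(
  targets=[
    [-66,259,0,0.003,0.007,1.26,-1],
    [-66,259,0,0.003,0.007,1.26,-1],
    [-66,259,0,0.003,0.007,1.26,-1],
    [-66,259,0,0.003,0.007,1.26,-1],
    [-66,259,0,0.003,0.007,1.26,-1],
    [-66,259,0,0.003,0.007,1.26,-1],
    [-66,259,0,0.003,0.007,1.26,-1],
    [-66,259,27,0.003,0.007,1.26,-1],
    [-66,259,27,0.003,0.007,1.26,-1],
    [-66,259,27,0.003,0.007,1.26,-1],
  ],
)

```text
time_s: 15.95
ee_pos: [0.595, -0.0418, 0.1288]
ee_rot: [-179.8, -0.0, 87.2]
wrist_force: [-0.0, -0.2, -0.6]
gripper_width: 0.0115
```

Run:
```python
from h import *
go(st2w(-.057,0,.080),SY);print(w2st(sense()['ee_pos']))
a,b=snapshot("scene"),snapshot("top")
k=lambda i,r,s:cv2.resize(i[r[1]:r[3],r[0]:r[2],::-1],None,fx=s,fy=s,interpolation=cv2.INTER_CUBIC)
c=k(a,(230,175,390,280),5)
cv2.imwrite("pics/c6.png",np.clip(c*1.8,0,255).astype(np.uint8))
```

```text
t 15.95 pos [ 0.595  -0.0418  0.1288] [-1.7984e+02 -1.0000e-02  8.7200e+01] F [-0.02 -0.17 -0.6 ] w 0.0115 q [  9.  35. -15. 103.  12.  44. -15.]
GO [ 0.2  1.1 48.8] [-0.003 -0.    -0.   ]
[-57.23361274   0.97056544 128.76111843]
```

View pics/c6.png

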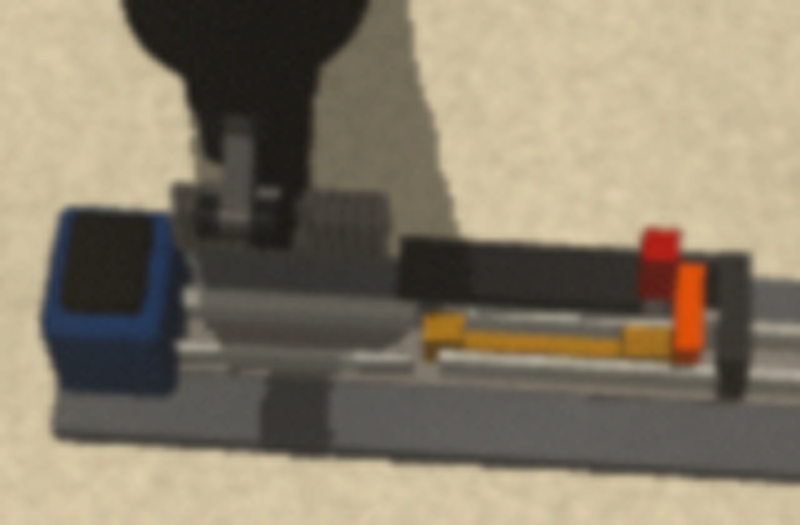

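Run:
```python
from h import *
f=lambda x,y,z:print((x,y,z),w2st(onplane("scene",x/5+230-.4,y/5+175-.4,z)).round(1))
for z in(.106,.1113):
    f(172,185,z);f(390,193,z)
f(425,318,.033);f(425,313,.033);f(462,315,.033)   # follower block top
f(175,330,.071);f(168,215,.071); f(642,262,.078);f(680,264,.078)
f(400,240,.043)
# model
for x in(-.0945,-.057,-.0195):
    for y in(.0065,-.0065):print(x,y,((proj("scene",st2w(x,y,.1113))-[230,175]+.4)*5).round(0))
print("tcp pads",((proj("scene",st2w(-.057,-.0065,.115))-[230,175]+.4)*5).round(0))
```

```text
(172, 185, 0.106) [-96.1  11.  106. ]
(390, 193, 0.106) [-20.   12.6 106. ]
(172, 185, 0.1113) [-95.1   7.7 111.3]
(390, 193, 0.1113) [-19.6   9.2 111.3]
(425, 318, 0.033) [-8.4  4.4 33. ]
(425, 313, 0.033) [-8.6  6.5 33. ]
(462, 315, 0.033) [ 5.3  6.6 33. ]
(175, 330, 0.071) [-94.  -27.3  71. ]
(168, 215, 0.071) [-102.5   20.    71. ]
(642, 262, 0.078) [69.5  7.  78. ]
(680, 264, 0.078) [82.9  7.  78. ]
(400, 240, 0.043) [-19.6  31.6  43. ]
-0.0945 0.0065 [173. 188.]
-0.0945 -0.0065 [168. 220.]
-0.057 0.0065 [281. 194.]
-0.057 -0.0065 [277. 226.]
-0.0195 0.0065 [390. 200.]
-0.0195 -0.0065 [386. 232.]
tcp pads [276. 220.]
```

jog_arm(
  targets=[
    [0.3,1.1,15,0,0,0,-1],
    [0.3,1.1,35,0,0,0,-1],
    [0.3,1.1,47,0,0,0,-1],
    [0.3,1.1,48,0,0,0,-1],
    [0.3,1.1,48,0,0,0,-1],
    [0.3,1.1,48,0,0,0,-1],
  ],
)

```text
time_s: 16.65
ee_pos: [0.5974, -0.0417, 0.0824]
ee_rot: [180.0, -0.0, 87.3]
wrist_force: [-0.4, -1.3, -0.3]
gripper_width: 0.0114
```

```bash
python3 -c "
from h import *
go(st2w(-.057,0,.065),SY);print(w2st(sense()['ee_pos']))"
```

```text
t 16.65 pos [ 0.5974 -0.0417  0.0824] [ 1.7998e+02 -4.0000e-02  8.7350e+01] F [-0.42 -1.26 -0.26] w 0.0114 q [  9.  38. -14. 105.  14.  39. -16.]
GO [-0.  -1.4 17.4] [ 0.    -0.001  0.003]
[-57.00407348  -1.39399459  82.41905341]
```

jog_arm(
  targets=[
    [0,-1.4,0,0,0,0,-1],
    [0,-1.4,4,0,0,0,-1],
    [0,-1.4,8,0,0,0,-1],
    [0,-1.4,10,0,0,0,-1],
    [0,-1.4,10,0,0,0,-1],
  ],
)

```text
time_s: 17.15
ee_pos: [0.5957, -0.0416, 0.072]
ee_rot: [-180.0, -0.0, 87.4]
wrist_force: [-0.2, -0.4, -0.4]
gripper_width: 0.0115
```

```bash
python3 -c "
from h import *
go(st2w(-.057,0,.0575),SY);print(w2st(sense()['ee_pos']))"
```

```text
t 17.15 pos [ 0.5957 -0.0416  0.072 ] [-1.7998e+02 -3.0000e-02  8.7350e+01] F [-0.25 -0.4  -0.44] w 0.0115 q [  8.  39. -14. 105.  14.  38. -17.]
GO [-0.   0.3 14.5] [-0.    -0.001  0.003]
[-56.99136825   0.27978832  71.95312236]
```

jog_arm(
  targets=[
    [0,0.2,2,0,0,0.002,-1],
    [0,0.2,4,0,0,0.002,-1],
    [0,0.2,6,0,0,0.002,-1],
    [0,0.2,7,0,0,0.002,-1],
    [0,0.2,7,0,0,0.002,-1],
  ],
)

```text
time_s: 17.65
ee_pos: [0.5959, -0.0416, 0.0648]
ee_rot: [-180.0, -0.0, 87.2]
wrist_force: [-0.2, 0.9, 0.1]
gripper_width: 0.0118
```

```bash
python3 -c "
from h import *
go(st2w(-.057,0,.0575),SY);print(w2st(sense()['ee_pos']))"
```

```text
t 17.65 pos [ 0.5959 -0.0416  0.0648] [-1.7997e+02 -4.0000e-02  8.7240e+01] F [-0.19  0.89  0.11] w 0.0118 q [  8.  40. -14. 105.  15.  37. -17.]
GO [-0.1  0.1  7.3] [-0.001 -0.001  0.001]
[-56.94664765   0.13194054  64.76598648]
```

No resistance; the last 7 mm.

jog_arm(
  targets=[
    [0,0,2,0,0,0,-1],
    [0,0,4,0,0,0,-1],
    [0,0,5.5,0,0,0,-1],
    [0,0,6.5,0,0,0,-1],
    [0,0,6.5,0,0,0,-1],
  ],
)

```text
time_s: 18.15
ee_pos: [0.5959, -0.0416, 0.0581]
ee_rot: [-180.0, -0.0, 87.2]
wrist_force: [0.0, -0.1, -0.6]
gripper_width: 0.0113
```

jog_arm(
  targets=[
    [0,0,1,0,0,0,-1],
    [0,0,1.3,0,0,0,-1],
    [0,0,1.3,0,0,0,-1],
  ],
)

```text
time_s: 18.45
ee_pos: [0.596, -0.0415, 0.0575]
ee_rot: [-180.0, -0.0, 87.2]
wrist_force: [-1.4, -0.1, 7.9]
gripper_width: 0.0114
```

```bash
python3 -c "
from h import *
go(st2w(-.057,0,.0575),SY);print(w2st(sense()['ee_pos']))"
```

```text
t 18.45 pos [ 0.596  -0.0415  0.0575] [-1.7999e+02 -3.0000e-02  8.7240e+01] F [-1.35 -0.11  7.94] w 0.0114 q [  8.  40. -14. 106.  15.  36. -17.]
GO [-0.1  0.1  0. ] [-0.    -0.001  0.001]
[-5.69139047e+01  5.53775184e-02  5.75373724e+01]
```

jog_arm(
  targets=[
    [0,0,0,0,0,0,-0.6],
    [0,0,0,0,0,0,-0.4],
    [0,0,0,0,0,0,-0.2],
    [0,0,0,0,0,0,-0.1],
    [0,0,-10,0,0,0,0],
    [0,0,-50,0,0,0,0],
    [0,0,-95,0,0,0,0],
    [0,0,-95,0,0,0,0],
  ],
  newtons=40,
)

```text
time_s: 19.25
ee_pos: [0.5991, -0.0414, 0.1588]
ee_rot: [179.5, -0.1, 87.2]
wrist_force: [0.6, -0.1, 0.0]
gripper_width: 0.0429
```

Run:
```python
from h import *
go([.5886,.0915,.152],SY)
a=snapshot("scene")
k=lambda i,r,s:cv2.resize(i[r[1]:r[3],r[0]:r[2],::-1],None,fx=s,fy=s,interpolation=cv2.INTER_CUBIC)
cv2.imwrite("pics/c7.png",np.clip(k(a,(230,200,390,280),5)*1.8,0,255).astype(np.uint8))
```

```text
t 19.25 pos [ 0.5991 -0.0414  0.1588] [ 1.7946e+02 -6.0000e-02  8.7230e+01] F [ 0.58 -0.07  0.02] w 0.0429 q [ 10.  33. -16. 101.  12.  47. -15.]
GO [132.2 -17.    6.8] [ 0.009 -0.001  0.001]
```

View pics/c7.png

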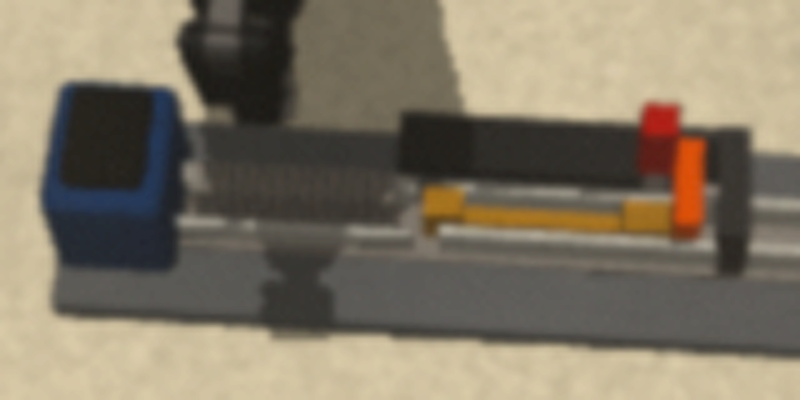

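jog_arm(
  targets=[
    [132,-17,7,0.009,0,0,0],
    [132,-17,7,0.009,0,0,0],
    [132,-17,7,0.009,0,0,0],
    [132,-17,7,0.009,0,0,0],
    [132,-17,25,0.009,0,0,0],
    [132,-17,45,0.009,0,0,0],
    [132,-17,45,0.009,0,0,0],
  ],
)

```text
time_s: 20.0
ee_pos: [0.5858, 0.09, 0.1086]
ee_rot: [-179.6, 0.1, 87.2]
wrist_force: [-0.6, -0.1, 0.5]
gripper_width: 0.0426
```

```bash
python3 -c "
from h import *
go([.5884,.0909,.0778],SY)"
```

```text
t 20.0 pos [0.5858 0.09   0.1086] [-1.7956e+02  6.0000e-02  8.7210e+01] F [-0.6  -0.13  0.51] w 0.0426 q [ -4.  36. -15. 104.  13.  42. -28.]
GO [ 1.1  2.8 30.8] [-0.008  0.001  0.   ]
```

jog_arm(
  targets=[
    [1,2,15,-0.008,0,0,0],
    [1,2,28,-0.008,0,0,0],
    [1,2,31,-0.008,0,0,0],
    [1,2,31,-0.008,0,0,0],
    [1,2,31,-0.008,0,0,0],
  ],
)

```text
time_s: 20.5
ee_pos: [0.5879, 0.0908, 0.0781]
ee_rot: [180.0, 0.1, 87.2]
wrist_force: [-0.9, 0.2, 1.1]
gripper_width: 0.0427
```

```bash
python3 -c "
from h import *
go([.5884,.0909,.0778],SY)"
```

```text
t 20.5 pos [0.5879 0.0908 0.0781] [1.7995e+02 5.0000e-02 8.7200e+01] F [-0.87  0.24  1.1 ] w 0.0427 q [ -5.  38. -14. 105.  14.  38. -30.]
GO [0.1 0.5 0.3] [ 0.001  0.001 -0.   ]
```

jog_arm(
  targets=[
    [0,0.4,0,0,0,0,-0.3],
    [0,0.4,0,0,0,0,-0.5],
    [0,0.4,0,0,0,0,-0.6],
    [0,0.4,0,0,0,0,-0.7],
    [0,0.4,0,0,0,0,-0.8],
    [0,0.4,0,0,0,0,-1],
    [0,0.4,0,0,0,0,-1],
    [0,0.4,0,0,0,0,-1],
  ],
  newtons=40,
)

```text
time_s: 21.3
ee_pos: [0.5884, 0.0908, 0.0785]
ee_rot: [179.9, 0.1, 87.2]
wrist_force: [-0.8, -0.4, 5.2]
gripper_width: 0.0136
```

jog_arm(
  targets=[
    [1,0,0,0,0,0,-1],
    [2.5,0,0,0,0,0,-1],
    [4,0,0,0,0,0,-1],
    [4,0,0,0,0,0,-1],
  ],
)

```text
time_s: 21.7
ee_pos: [0.5885, 0.092, 0.0785]
ee_rot: [180.0, 0.3, 87.1]
wrist_force: [-0.2, -8.9, 5.8]
gripper_width: 0.0133
```

jog_arm(
  targets=[
    [3,1,0,0,0.004,0,-1],
    [3,3,0,0,0.004,0,-1],
    [3,6,0,0,0.004,0,-1],
    [3,9,0,0,0.004,0,-1],
    [3,12,0,0,0.004,0,-1],
    [3,14.5,0,0,0.004,0,-1],
    [3,15,0,0,0.004,0,-1],
    [3,15,0,0,0.004,0,-1],
  ],
)

```text
time_s: 22.5
ee_pos: [0.6026, 0.0912, 0.0785]
ee_rot: [-179.9, 0.3, 87.0]
wrist_force: [-4.8, -9.5, 8.5]
gripper_width: 0.0133
```

```bash
python3 -c "
from h import *
go(st2w(.060,0,.078),SY);print(w2st(sense()['ee_pos']))"
```

```text
t 22.5 pos [0.6026 0.0912 0.0785] [-179.91    0.26   86.97] F [-4.81 -9.48  8.46] w 0.0133 q [ -5.  39. -14. 103.  14.  40. -29.]
GO [-16.   -0.1   0.5] [-0.002  0.004 -0.004]
[75.98469126 -0.13353647 78.4675585 ]
```

jog_arm(
  targets=[
    [2,-0.3,0,0,0.004,-0.004,-1],
    [1,-0.3,0,0,0.004,-0.004,-1],
    [0,-0.3,0,0,0.004,-0.004,-1],
    [-1,-0.3,0,0,0.004,-0.004,-1],
    [-2,-0.3,0,0,0.004,-0.004,-1],
    [-3.5,-0.3,0,0,0.004,-0.004,-1],
    [-5,-0.3,0,0,0.004,-0.004,-1],
    [-6.5,-0.3,0,0,0.004,-0.004,-1],
    [-8,-0.3,0,0,0.004,-0.004,-1],
    [-8,-0.3,0,0,0.004,-0.004,-1],
  ],
)

```text
time_s: 23.5
ee_pos: [0.602, 0.0801, 0.0786]
ee_rot: [-179.9, 0.2, 87.1]
wrist_force: [-0.6, -8.6, 5.3]
gripper_width: 0.0135
```

jog_arm(
  targets=[
    [2,0,0,0,0.003,0,-1],
    [1,0,0,0,0.003,0,-1],
    [0,0,0,0,0.003,0,-1],
    [-0.5,0,0,0,0.003,0,-1],
    [-1,0,0,0,0.003,0,-1],
    [-1,0,0,0,0.003,0,-1],
  ],
)

```text
time_s: 24.1
ee_pos: [0.6018, 0.0764, 0.0785]
ee_rot: [-179.9, 0.2, 87.0]
wrist_force: [-0.7, -7.7, 4.9]
gripper_width: 0.0129
```

jog_arm(
  targets=[
    [2,0,0,0,0.003,0,-1],
    [1,0,0,0,0.003,0,-1],
    [0,0,0,0,0.003,0,-1],
    [-0.5,0,0,0,0.003,0,-1],
    [-0.5,0,0,0,0.003,0,-1],
  ],
)

```text
time_s: 24.6
ee_pos: [0.6017, 0.0738, 0.0786]
ee_rot: [-179.9, 0.2, 86.9]
wrist_force: [-2.2, -6.4, 4.4]
gripper_width: 0.0131
```

jog_arm(
  targets=[
    [1,0,0,0,0.002,0,-1],
    [0,0,0,0,0.002,0,-1],
    [-0.5,0,0,0,0.002,0,-1],
    [-0.5,0,0,0,0.002,0,-1],
  ],
)

```text
time_s: 25.0
ee_pos: [0.6016, 0.0736, 0.0785]
ee_rot: [-179.9, 0.1, 86.9]
wrist_force: [-0.4, -0.9, 2.7]
gripper_width: 0.0138
```

```bash
python3 -c "
from h import *
go(st2w(.060,0,.078),SY);print(w2st(sense()['ee_pos']))"
```

```text
t 25.0 pos [0.6016 0.0736 0.0785] [-1.7985e+02  7.0000e-02  8.6900e+01] F [-0.35 -0.9   2.66] w 0.0138 q [ -3.  39. -14. 103.  14.  39. -28.]
GO [ 1.7 -0.   0.5] [-0.003  0.001 -0.005]
[5.83253190e+01 1.55644700e-03 7.85413202e+01]
```

jog_arm(
  targets=[
    [0,0,0,0,0,0,-0.65],
    [0,0,0,0,0,0,-0.4],
    [0,0,0,0,0,0,-0.2],
    [0,0,0,0,0,0,0],
    [0,0,-30,0,0,0,0],
    [0,0,-70,0,0,0,0],
    [0,0,-110,0,0,0,0],
    [-40,-100,-130,0,0,0,0],
    [-40,-100,-130,0,0,0,0],
    [-40,-100,-130,0,0,0,0],
  ],
)

```text
time_s: 26.0
ee_pos: [0.4953, 0.0371, 0.2097]
ee_rot: [-179.7, 0.2, 86.8]
wrist_force: [1.1, 0.7, -0.4]
gripper_width: 0.0426
```

Run:
```python
from h import *
a=snapshot("scene");b=snapshot("top")
k=lambda i,r,s:cv2.resize(i[r[1]:r[3],r[0]:r[2],::-1],None,fx=s,fy=s,interpolation=cv2.INTER_CUBIC)
cv2.imwrite("pics/c8.png",np.clip(k(a,(230,205,390,280),5)*1.8,0,255).astype(np.uint8))
for t in blobs(a,(0,170,60),(5,255,255),(230,205,400,280)):print("red",t[0],t[1],w2st(onplane("scene",*t[1],.077)).round(1))
print(sense()["time_s"],sense()["wrist_force"])
```

```text
red 52 [352.36538462 229.90384615] [59.7  1.  77. ]
26.1 [0.25410128 0.35391113 0.30290892]
```

View pics/c8.png

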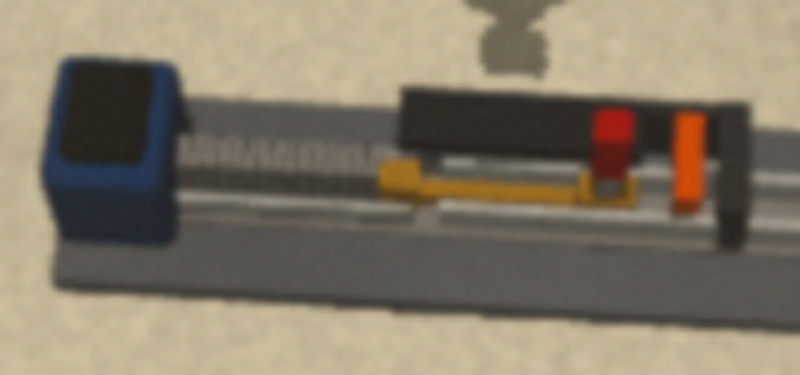

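The stick spans from the head (crop x≈178) to the brass follower (x≈380), and the knob is back in line at 59.7 mm, 1 mm off the centre line. I'm handing the job in.

```bash
python3 -c "
from workcell import *
print(finish_job())"
```

```text
the job is handed in; nothing more can be done
None
```

The stapler is reloaded and the job is handed in, at about 26 s of the allowed 67 s. `finish_job()` gave no verdict.

- **Hooking the knob:** I drew it back until the pull rose about 2 N above the spring's own load, at a follower value of about 79 mm. By my estimate the buffer was pressed in less than 1 mm. I then slid the knob 14 mm into the catch. The plate took the spring load before I let go.
- **Placing the stick:** It went into the track without resistance until it reached the floor, where I read about 8 N. The gripper height there matched a stick standing on the 14 mm floor. The picture after release showed it in the track with the follower still hooked back.
- **Closing up:** I slid the knob out of the catch and eased it forward while gripping it, until the wrist force fell away.

**Last checks:** The arm's travel put the follower at about 60.1 mm, and the final picture put the knob at 59.7 mm and about 1 mm off the centre line. In that picture the stick fills the gap between head and follower. The arm was clear of everything.

**Not checked:** I did not measure the short stick, tape and glue jar again at the end; the arm was never worked near them. No checks failed. While setting the stick, one camera reading put it about 1 to 2 mm further to the side than the arm's own position did. I trusted the arm, and the stick went in freely.

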